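Mark the dowel points on two faces of a furniture leg

ROBOT

A 6-joint arm with a two-finger parallel gripper is mounted at the origin on the work surface. World frame = base frame: x ahead of the robot, y to its left, z up, the work surface at z = 0. Lengths are in m, angles in rad, forces in N, time in s.
With the tool pointing down it reaches from about 0.35 to 0.975 m from the base axis. Payload 4.9 kg.
Tool frame: the origin (TCP) lies midway between the tips of the shut fingers; the grasp point (between the pads) lies 19 mm behind it; z points along the fingers, y is the line along which they close (so a half turn about z gives the same grasp; the last joint's range is limited). The gripper opens to 85 mm and grips with 20 to 120 N. Pads are 22 mm wide; open, the fingers measure 114 mm over their backs; the gripper's body (76 mm by 85 mm) begins 54 mm behind the grasp point. The pads swing forward as they close: fully open they stand 13 mm farther back than shut.
Start: joints at [-1.28, 0.053, 1.613, -0, 1.476, -0.119], TCP at [0.249, -0.573, 0.231] pointing down, gripper open.
Joint ranges: [-3.01, 3.01], [-1.01, 2.22], [0.06, 2.58], [-1.02, 4.17], [0.09, 2.62], [-3.14, 3.14]. Speed limits (rad/s): [2.57, 2.57, 3.14, 3.14, 3.14, 3.14].

INTERFACE

Orientations are given as a unit quaternion [w, x, y, z].
In Python, from plant import state, grab_frame, camera_info, job_done, spot_in, masks_of, pinpoint gives the robot as it stands.
- The arm moves only by the shell command python3 -m handwheel 'ROWS' [OPENING]. ROWS is JSON, a list that holds one entry, the list of rows, each a list of 6 numbers: the shift along the world's x, y, z in m, then the turn, a rotation vector about the world's x, y, z in degrees. In form: [[[tx, ty, tz, ax, ay, az], ...]]. A call has 1 to 20 rows; each row shifts and turns the commanded pose from where the row before left it; what a row does not reach is not made up. A row lasts 1/12 s, in which the tool goes at most 41.7 mm and 7.16 degrees, less where a joint would pass 70% of its speed; a pose out of reach is approached as far as the arm can. A call is refused whole if a number of a shift passes 0.0417 or a number of a turn 7.16, either way. A call with a gripper value outside its range is refused whole. OPENING is the opening, from 0 (shut) to 1 (fully open), set as the call begins (- or left out, the last holds). The fingers move at their own pace and stop on an object; the grip force is fixed at half the most. Time passes only in rows, so rows that do not move let the fingers close. It gives the time, the measured TCP pose, the force, the opening and the grip force at its end, in the units of the state.
- state(): the state, without advancing time (a new reading comes with each control period).
- grab_frame(name): name is "side" or "top" or "wrist"; returns (picture, depth): 384x512x3 uint8, blue, green, red; 384x512 float32, m along the optical axis (not along the pixel's ray), 0 where there is no reading.
- camera_info(name): a dict with "fx", "fy", "cx", "cy" (pixels), "distortion" ([k1, k2, p1, p2, k3] as OpenCV has them; the pictures are not rectified), "T" (4x4, takes a point from camera to world coordinates). Camera axes: x right, y up, looking along -z (the intrinsics and any distortion apply to the point x, -y, -z); pixel columns grow to the right and rows downward; lengths in m; the calibration is good to about 2 mm. A picture is of the moment at which its call begins: read the wrist's pose just before it. camera_info takes no time and is no camera call; for the wrist camera it gives the pose at the moment of the call.
- job_done(): hands the job in; it is judged then, once.
Trained networks look in the newest picture that a camera, given by its name, has taken for a name from the list of things; names that differ only in an ending like _2 or _b are one class to them, and where a whole thing is asked for, a point or a joint stands for the part that bears it (a point fixed in the world has none). Each returns a list of dicts, best first, with "conf" (0 to 1); they miss things now and then, are a little off and sometimes report something else, mostly with a low value. They report only what shows in the picture. A call takes as long as a camera call.
- spot_in(camera, thing): "box" ([left, top, width, height] in pixels, round what is visible of it).
- masks_of(camera, thing): "region" (384x512 bool, what is visible of it) and "box" ([left, top, width, height] in pixels, round what is visible of it).
- pinpoint(camera, thing): "position" ([column, row] in pixels: a listed point, or the origin of a listed thing).
The state is a dict: "time": time; "joint_pos": joint angles; "joint_vel": joint speeds; "joint_efforts": joint torques, N m; "tool_pos": TCP position; "tool_rot": TCP orientation; "contact_force": force on the tool from outside, world axes, zero at the start; "ft_torque": the same for the moment, N m; "gripper_width": opening from 0.0 (shut) to 1.0 (fully open); "grasp_force": force on a finger pad.
Only numpy, scipy, OpenCV 4.12 (cv2) and the standard library are available. Lean on these libraries where they do the work, as an engineer would, in place of code of your own. Each camera call takes 0.05 s, during which the arm holds its last target. There are 200 camera calls.

TASK

Stand the wooden leg that wears the coloured tape upright on the bed of the marking jig, alongside the side fence and centred on the two brass pins, and push its blue-taped face squarely and fully home onto those spring pins until it meets the blue stop block; then turn the leg a quarter turn and push its yellow-taped face home in the same way. Then set it down upright in the middle of the green square on the wooden board, not letting go before it stands there, and leave everything else where it is.

Things in the scene. Friction and masses are not known exactly. Their poses are not given: they have to be found in the camera images.
- leg: wooden furniture leg, 50 x 50 x 120 mm tall, square, about 0.2 kg, standing upright on the table with its top bare for grasping. A blue tape covers the top 35 mm of its +x face, a yellow tape that of its +y face, and each tape folds over onto the top end as a strip along that edge. Origin: centre of its underside; z up its length.
- blue_face (a point): point on the leg's blue-taped (+x) face, on its vertical centre line, 45 mm above the underside.
- yellow_face (a point): point on the leg's yellow-taped (+y) face, on its vertical centre line, 45 mm above the underside.
- jig: fixed marking jig: aluminium bed 180 (x) x 120 (y) mm, top 12 mm above the table, with a stop block, two brass spring pins and a side fence on it. Open at its -x end and -y side. A low steel web stands behind the block. Origin: centre of the bed's underside; the leg stands on the bed and is pushed along jig +x.
- fence (a point): middle of the side fence's top edge, inner side. Dark wooden fence on the jig's +y side, 16 mm thick, 25 mm above the bed, along x from jig x = -75 mm to the stop face; its inner face is at jig y = +26.5 mm, so a leg centred on the pins has 1.5 mm to it.
- stop_face (a point): point on the blue stop block's face (looks to jig -x, at jig x = +30 mm), on the centre line y = 0, 45 mm above the bed, midway between the pins (33 and 57 mm up). Block: 30 (x) x 70 (y) mm, 65 mm above the bed. When a leg face is home, centred and standing on the bed, its face point lies here.
- pins (a joint): how far the two brass pins (8 mm diameter, round ends, moving together) are pushed into the stop block, m: 0 = standing 8 mm out of the stop face, 0.008 = flush, face fully home. A spring pushes them back with about 1.5 N (out) to 4 N (flush).
- board: fixed wooden board, 150 (x) x 250 (y) x 12 mm thick, lying on the table. A green square with a white outline, 90 mm over all, is painted on its +y half; a finished leg stands upright on its -y half, about 130 mm from the square's centre. Origin: centre of its underside.
- spot (a point): centre of the green square, on the board's top face, 12 mm above the table.
- plain_leg_a: plain wooden furniture leg without tape, 50 x 50 x 120 mm, standing upright on the table; a bystander. Origin: centre of its underside.
- plain_leg_b: plain wooden furniture leg without tape, 50 x 50 x 120 mm, standing upright on the table; a bystander. Origin: centre of its underside.
- done_leg: finished leg with dark pin marks on two faces, no tape, 50 x 50 x 120 mm, standing upright on the board; a bystander. Origin: centre of its underside.
- tape_roll: roll of blue tape lying flat, 90 mm across, 25 mm high; a bystander. Origin: centre of its underside.
- screwdriver: screwdriver lying beyond the jig; a bystander.
- hammer: hammer lying beyond the board; a bystander.
- glue: yellow glue bottle, 60 mm across, 150 mm tall, standing; a bystander. Origin: centre of its underside.

How it is judged:
By the outcome, as a careful person would: the job done as asked, in the order asked, and still so for the second after the job is handed in, with the robot touching nothing.
It also fails if it takes over 59 s, if anything falls off the work surface, if the arm or the gripper's body presses on something with over 40 N, if the wrist force passes 120 N, or if a joint passes its speed limit or range.

## Working session

There is one attempt and no reset: what is moved stays moved. The work goes in short steps, Python scripts to look and compute and a shell command to move; the robot and the scene stay as the last step left them, time stands still between calls to the robot, and variables do not carry over. Pictures are saved under pics/ and viewed, at most 10 in all, crops included, and the job is handed in when it is done.

```bash
mkdir -p pics; ls; cat > h.py <<'E'
import numpy as np, cv2
from plant import *
def px2w(cam,info,uv,depth=None,z=None):
    K=np.array([[info['fx'],0,info['cx']],[0,info['fy'],info['cy']],[0,0,1.]])
    n=cv2.undistortPoints(np.array([[uv]],float),K,np.array(info['distortion'],float))[0,0]
    d=np.array([n[0],-n[1],-1.]);T=np.array(info['T']);R=T[:3,:3];o=T[:3,3];w=R@d
    s=depth if depth is not None else (z-o[2])/w[2]
    return o+s*w
def cloud(cam,info,dep,mask):
    v,u=np.nonzero(mask&(dep>0))
    K=np.array([[info['fx'],0,info['cx']],[0,info['fy'],info['cy']],[0,0,1.]])
    n=cv2.undistortPoints(np.stack([u,v],1).astype(float)[:,None],K,np.array(info['distortion'],float))[:,0]
    s=dep[v,u][:,None];P=np.hstack([n[:,:1],-n[:,1:],-np.ones((len(n),1))])*s
    T=np.array(info['T']);return P@T[:3,:3].T+T[:3,3]
E
python3 - <<'E'
from h import *
print(state()['tool_pos'],state()['tool_rot'])
ims=[]
for c in ['top','side']:
    p,d=grab_frame(c);i=camera_info(c);print(c,np.round(np.array(i['T']),3).tolist(),i['fx'])
    cv2.imwrite(f'pics/{c}0.png',p);np.save(c+'_d.npy',d)
    for t in ['leg','jig','board','stop_face','fence','spot','blue_face','yellow_face','done_leg','plain_leg_a']:
        r=pinpoint(c,t)
        for q in r[:3]:
            u,v=q['position'];uu,vv=int(np.clip(u,0,511)),int(np.clip(v,0,383));w=px2w(c,i,[u,v],depth=d[vv,uu]); print(c,t,round(q['conf'],2),np.round([u,v]),np.round(w,3))
E
```

```text
pics
[ 0.24884734 -0.57263928  0.23007741] [-1.01421593e-03  9.79078068e-01  2.03482436e-01 -8.55311136e-05]
top [[-0.047, 0.978, -0.204, 0.348], [-0.999, -0.046, 0.009, 0.017], [-0.0, 0.205, 0.979, 1.135], [0.0, 0.0, 0.0, 1.0]] 393.7037384626872
top leg 0.65 [137. 258.] [0.407 0.311 0.109]
top leg 0.5 [193. 160.] [0.67  0.162 0.096]
top jig 0.68 [261. 207.] [ 0.545 -0.022  0.008]
top board 0.81 [349. 212.] [ 0.518 -0.279  0.008]
top stop_face 0.56 [263. 194.] [ 0.576 -0.03   0.042]
top fence 0.94 [262. 213.] [ 0.527 -0.024  0.013]
top fence 0.28 [350. 145.] [ 0.715 -0.296  0.024]
top spot 0.92 [332. 219.] [ 0.499 -0.226  0.01 ]
top blue_face 0.73 [129. 248.] [0.433 0.329 0.119]
top blue_face 0.34 [135. 258.] [0.405 0.313 0.119]
top yellow_face 0.82 [126. 263.] [0.395 0.339 0.118]
top done_leg 0.67 [373. 208.] [ 0.509 -0.319  0.102]
top done_leg 0.61 [192. 251.] [0.418 0.164 0.117]
top plain_leg_a 0.88 [189. 250.] [0.42  0.172 0.121]
top plain_leg_a 0.55 [158. 199.] [0.567 0.26  0.087]
side [[0.976, 0.145, -0.165, 0.42], [-0.22, 0.659, -0.719, -0.691], [0.005, 0.738, 0.675, 0.705], [0.0, 0.0, 0.0, 1.0]] 392.4929118637684
side leg 0.88 [180. 141.] [0.421 0.162 0.116]
side jig 0.73 [311. 185.] [0.741 0.025 0.021]
side jig 0.72 [245. 221.] [ 0.547 -0.053  0.011]
side board 0.82 [254. 307.] [ 0.5   -0.357  0.131]
side stop_face 0.65 [252. 198.] [ 0.574 -0.011  0.041]
side fence 0.67 [232. 205.] [ 0.522 -0.017  0.035]
side spot 0.81 [243. 282.] [ 0.508 -0.222  0.01 ]
side blue_face 0.74 [184. 127.] [0.44  0.324 0.052]
side yellow_face 0.63 [170. 123.] [0.4   0.316 0.078]
side done_leg 0.76 [264. 330.] [ 0.516 -0.368  0.067]
side plain_leg_a 0.81 [238. 143.] [0.589 0.24  0.031]
side plain_leg_a 0.56 [187. 171.] [0.43  0.161 0.015]
side plain_leg_a 0.37 [230. 204.] [ 0.518 -0.013  0.036]
```

```bash
python3 - <<'E'
import cv2,numpy as np
a=cv2.imread('pics/top0.png');b=cv2.imread('pics/side0.png')
cv2.imwrite('pics/a.png',cv2.resize(a[110:300,100:420],(800,475),interpolation=cv2.INTER_CUBIC))
cv2.imwrite('pics/b.png',cv2.resize(b[90:384,140:400],(530,600),interpolation=cv2.INTER_CUBIC))
E
```

```text
(no output)
```

View pics/a.png

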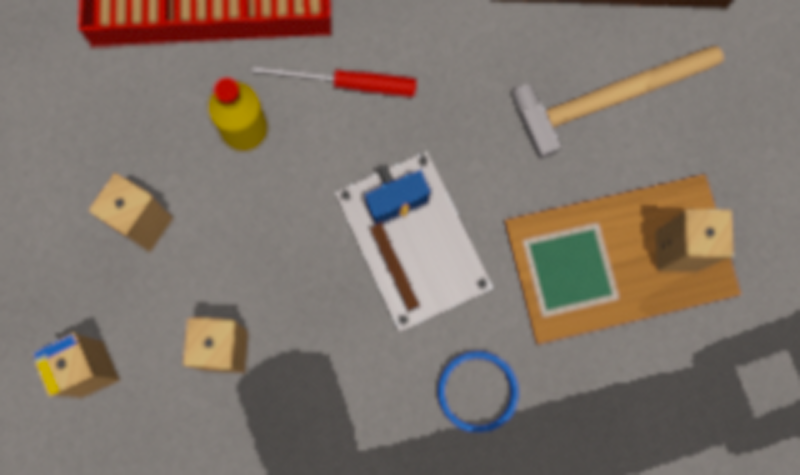

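View pics/b.png

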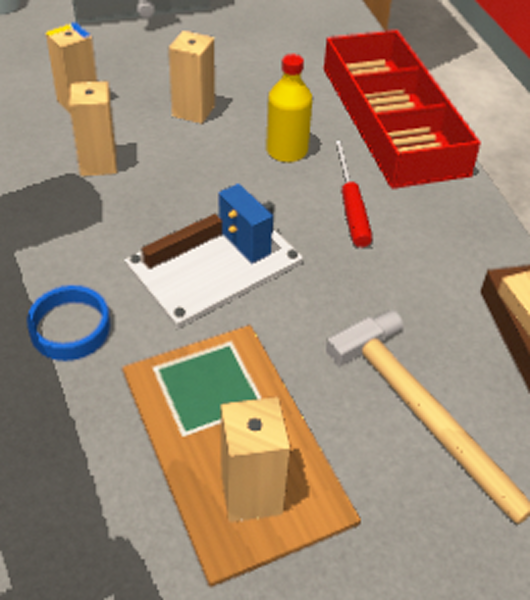

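The top crop shows the taped leg at (65,365) with its blue strip towards +x and its yellow strip towards +y. The jig is at (415,240) with its +x pointing up and left, and the green square is at (570,270). Next I fit the poses from depth and colour.

```bash
cat >> h.py <<'E'
def rect(P,name=''):
    P=P[:,:2].astype(np.float32)
    (c,s,a)=cv2.minAreaRect(P*1000); print(name,'c',np.round(np.array(c)/1000,4),'size mm',np.round(s,1),'ang',round(a,1),'n',len(P)); return c,s,a
E
python3 - <<'E'
from h import *
p=cv2.imread('pics/top0.png');d=np.load('top_d.npy');i=camera_info('top')
A=cloud('top',i,d,np.ones(d.shape,bool));v,u=np.nonzero(d>0);hsv=cv2.cvtColor(p,cv2.COLOR_BGR2HSV)[v,u]
def near(x,y,r):return np.hypot(A[:,0]-x,A[:,1]-y)<r
bl=(hsv[:,0]>100)&(hsv[:,0]<125)&(hsv[:,1]>130);ye=(hsv[:,0]>20)&(hsv[:,0]<35)&(hsv[:,1]>180)
m=near(.41,.32,.06)&(A[:,2]>.10);rect(A[m],'legtop');print(np.median(A[m,2]))
for n,k in(('blue',bl),('yel',ye)):
    q=near(.41,.32,.06)&k&(A[:,2]>.11);print(n,A[q].mean(0).round(3),q.sum())
gr=(hsv[:,0]>45)&(hsv[:,0]<90)&(hsv[:,1]>70)&near(.5,-.23,.1);rect(A[gr],'green')
q=near(.58,-.03,.08)&bl&(A[:,2]>.06);rect(A[q],'block');print(np.median(A[q,2]))
w=(hsv[:,1]<40)&(hsv[:,2]>150)&near(.545,-.03,.12);rect(A[w],'bed');print(np.median(A[w,2]))
f=(hsv[:,0]<20)&(hsv[:,1]>70)&(hsv[:,2]<120)&near(.53,-.02,.09)&(A[:,2]>.02);rect(A[f],'fence');print(np.median(A[f,2]),)
for n,x,y in(('pa',.42,.17),('pb',.57,.26),('done',.51,-.33)):
    rect(A[near(x,y,.07)&(A[:,2]>.105)],n)
print(p[207,261],p[212,300])
E
```

```text
legtop c [0.4141 0.3414] size mm [51.2 50.1] ang 23.6 n 411
0.1191970440532979
blue [0.432 0.348 0.12 ] 43
yel [0.4   0.356 0.12 ] 56
green c [ 0.5044 -0.2133] size mm [74.9 76.2] ang 10.7 n 658
block c [ 0.588 -0.015] size mm [30.1 66.9] ang 22.2 n 253
0.07613393706103766
bed c [ 0.5496 -0.0341] size mm [184.6 123.7] ang 22.0 n 1852
0.01112011698307569
fence c [ 0.5207 -0.0092] size mm [112.7  41.3] ang 1.9 n 165
0.035934578295330644
pa c [0.4299 0.1876] size mm [48.3 47.4] ang 86.0 n 355
pb c [0.5813 0.2808] size mm [52.2 50.9] ang 54.7 n 375
done c [ 0.5179 -0.3404] size mm [51.6 49.7] ang 86.6 n 410
[187 189 196] [122 126 131]
```

```bash
python3 -m handwheel '[[[0.014,0.034,0,0,0,0],[0.014,0.034,0,0,0,0],[0.014,0.034,0,0,0,0],[0.014,0.034,0,0,0,0],[0.014,0.034,0,0,0,0],[0.014,0.034,0,0,0,0],[0.014,0.034,0,0,0,0],[0.014,0.034,0,0,0,0],[0.014,0.034,0,0,0,0],[0.014,0.034,0,0,0,0],[0.014,0.034,0,0,0,0],[0.014,0.034,0,0,0,0],[0.014,0.034,0,0,0,0],[0.014,0.034,0,0,0,0],[-0.0026,0.0365,0,0,0,0],[-0.0026,0.0365,0,0,0,0],[-0.0026,0.0365,0,0,0,0],[-0.0026,0.0365,0,0,0,0],[-0.0026,0.0365,0,0,0,0],[-0.0026,0.0365,0,0,0,0]]]' 1
python3 -m handwheel '[[[-0.0026,0.0365,0,0,0,0],[-0.0026,0.0365,0,0,0,0],[-0.0026,0.0365,0,0,0,0],[-0.0026,0.0365,0,0,0,0],[-0.0026,0.0365,0,0,0,0],[-0.0026,0.0365,0,0,0,0],[0,0,0,0,0,0],[0,0,0,0,0,0]]]'
python3 - <<'E'
from h import *
i=camera_info('wrist');p,d=grab_frame('wrist');cv2.imwrite('pics/w1.png',p);s=state()
print(s['tool_pos'],np.round(np.array(i['T'])[:3,3],3),s['joint_pos'])
A=cloud('wrist',i,d,np.ones(d.shape,bool))
rect(A[(np.abs(A[:,2]-.12)<.012)&(np.hypot(A[:,0]-.414,A[:,1]-.341)<.06)],'legtop')
E
```

```text
time: 2.77
tool_pos: [0.429, 0.1235, 0.2316]
tool_rot: [0.0, 0.979, 0.203, 0.001]
contact_force: [1.1, 0.0, 0.1]
gripper_width: 0.998
grasp_force: 0.0
time: 3.43
tool_pos: [0.4132, 0.3421, 0.2311]
tool_rot: [0.0, 0.979, 0.205, -0.0]
contact_force: [-1.2, -0.6, 0.3]
gripper_width: 1.003
grasp_force: 0.0
[0.41352933 0.34102248 0.231109  ] [0.479 0.371 0.374] [ 5.50977261e-01 -1.60707284e-01  1.81844390e+00 -4.85642966e-04
  1.48453983e+00  1.71053393e+00]
legtop c [0.4168 0.3428] size mm [51.2 50.5] ang 23.4 n 3362
```

View pics/w1.png

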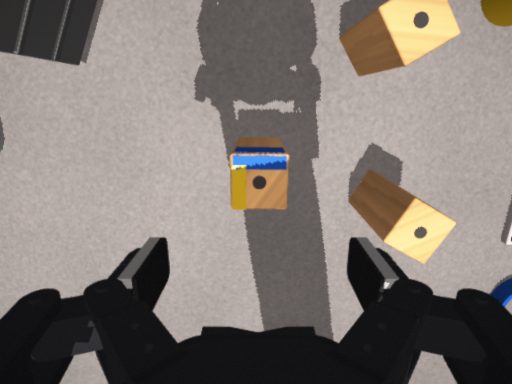

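The wrist view shows the leg top at (259,183), midway between the fingers and square to them, with the blue strip at its far edge and the yellow strip on the left. Next I descend and grip.

```bash
python3 -m handwheel '[[[0.0025,0.001,-0.03,0,0,0],[0,0,-0.035,0,0,0],[0,0,-0.035,0,0,0],[0,0,-0.03,0,0,0],[0,0,-0.022,0,0,0],[0,0,0,0,0,0],[0,0,0,0,0,0]]]'
python3 -m handwheel '[[[0,0,0,0,0,0],[0,0,0,0,0,0],[0,0,0,0,0,0],[0,0,0,0,0,0],[0,0,0,0,0,0],[0,0,0,0,0,0],[0,0,0,0,0,0],[0,0,0,0,0,0]]]' 0
```

```text
time: 4.07
tool_pos: [0.4159, 0.3401, 0.0785]
tool_rot: [0.001, 0.979, 0.203, -0.001]
contact_force: [-0.4, -0.0, 1.0]
gripper_width: 1.001
grasp_force: 0.0
time: 4.73
tool_pos: [0.418, 0.3428, 0.082]
tool_rot: [-0.001, 0.979, 0.204, 0.002]
contact_force: [-0.9, 0.5, 5.9]
gripper_width: 0.582
grasp_force: 63.5
```

```bash
python3 -m handwheel '[[[0,0,0.02,0,0,0],[0,0,0.035,0,0,0],[0,0,0.035,0,0,0],[0,0,0.035,0,0,0],[0,0,0.03,0,0,0],[0.008,-0.033,0,0,0,0],[0.009,-0.033,0,0,0,0],[0.009,-0.033,0,0,0,0],[0.009,-0.033,0,0,0,0],[0.009,-0.033,0,0,0,0],[0.009,-0.033,0,0,0,0],[0.009,-0.033,0,0,0,0],[0.009,-0.033,0,0,0,0],[0.009,-0.033,0,0,0,0],[0.009,-0.034,0,0,0,0],[0.008,-0.034,0,0,0,0],[0.007,-0.034,0,0,0,0],[0,0,0,0,0,0],[0,0,0,0,0,0],[0,0,0,0,0,0]]]'
python3 - <<'E'
from h import *
i=camera_info('wrist');p,d=grab_frame('wrist');cv2.imwrite('pics/w2.png',p);s=state();np.save('w2.npy',d)
print(s['tool_pos'],s['contact_force'])
A=cloud('wrist',i,d,np.ones(d.shape,bool));v,u=np.nonzero(d>0);h=cv2.cvtColor(p,cv2.COLOR_BGR2HSV)[v,u]
nr=lambda x,y,r:np.hypot(A[:,0]-x,A[:,1]-y)<r
bl=(h[:,0]>100)&(h[:,0]<125)&(h[:,1]>130)
m=nr(.59,-.016,.08)&bl&(np.abs(A[:,2]-.077)<.008);rect(A[m],'block');print(np.median(A[m,2]))
m=nr(.52,-.01,.08)&(np.abs(A[:,2]-.037)<.006)&(h[:,0]<25)&(h[:,1]>60);rect(A[m],'fence')
a=np.radians(22);X=np.array([np.cos(a),np.sin(a)]);q=(A[m][:,:2]-[.548,-.033]);l=np.stack([q@X,q@[-X[1],X[0]]],1);print(np.percentile(l,[2,50,98],axis=0).round(4))
E
```

```text
time: 6.4
tool_pos: [0.5198, -0.0569, 0.2338]
tool_rot: [-0.001, 0.979, 0.203, -0.0]
contact_force: [0.4, 0.4, -3.4]
gripper_width: 0.578
grasp_force: 64.2
[ 0.51986991 -0.05638297  0.23388055] [-0.39684532  0.44347014 -2.25470493]
block c [ 0.5918 -0.0176] size mm [28.6 68.3] ang 22.5 n 2262
0.07725724618289645
fence c [ 0.5194 -0.0098] size mm [96.1 15.4] ang 22.2 n 1014
[[-0.0547  0.0247]
 [-0.0076  0.0324]
 [ 0.0291  0.0393]]
```

View pics/w2.png

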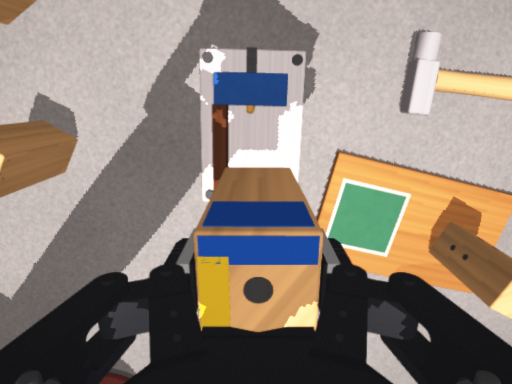

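The block, pins and fence lie straight ahead of the held leg, with the pin at (250,108) and the block at (250,88). The jig origin is about (0.550,-0.0345) with a yaw of 22.3 deg. Next I lower the leg and turn it by -1.1 deg.

```bash
python3 -m handwheel '[[[0,0,-0.03,0,0,-1.1],[0,0,-0.035,0,0,0],[0,0,-0.035,0,0,0],[0,0,-0.02,0,0,0],[0,0,-0.015,0,0,0],[0,0,0,0,0,0],[0,0,0,0,0,0]]]'
python3 -m handwheel '[[[0,0,-0.002,0,0,0],[0,0,-0.002,0,0,0],[0,0,0,0,0,0],[0,0,0,0,0,0]]]'
python3 -m handwheel '[[[0,0,-0.0015,0,0,0],[0,0,-0.0015,0,0,0],[0,0,0,0,0,0],[0,0,0,0,0,0]]]'
```

```text
time: 7.03
tool_pos: [0.5199, -0.056, 0.099]
tool_rot: [-0.0, 0.981, 0.195, -0.001]
contact_force: [0.8, 0.2, -1.8]
gripper_width: 0.576
grasp_force: 64.5
time: 7.37
tool_pos: [0.5207, -0.0572, 0.096]
tool_rot: [0.0, 0.981, 0.194, 0.0]
contact_force: [0.8, -0.6, -3.2]
gripper_width: 0.575
grasp_force: 64.5
time: 7.7
tool_pos: [0.521, -0.0575, 0.0939]
tool_rot: [0.0, 0.981, 0.194, 0.001]
contact_force: [-3.5, 0.1, 5.4]
gripper_width: 0.579
grasp_force: 65.2
```

```bash
python3 -m handwheel '[[[-0.0016,0.004,0.0005,0,0,0],[-0.0016,0.0039,0,0,0,0],[0,0,0,0,0,0],[0,0,0,0,0,0]]]'
for k in 1 2; do python3 -c "
from plant import *;import numpy as np
print(np.round(state()['contact_force'],1),np.round(state()['ft_torque'],2),np.round(state()['tool_pos'],4))"; done
python3 -m handwheel '[[[-0.0004,0.0009,0,0,0,0],[0,0,0,0,0,0]]]'
python3 -m handwheel '[[[-0.0004,0.0009,0,0,0,0],[0,0,0,0,0,0]]]'
python3 -c "
from plant import *;import numpy as np
print(np.round(state()['contact_force'],1),np.round(state()['ft_torque'],2),np.round(state()['tool_pos'],4))"
```

```text
time: 8.03
tool_pos: [0.518, -0.0494, 0.0938]
tool_rot: [0.001, 0.981, 0.194, 0.001]
contact_force: [0.4, -2.5, 5.3]
gripper_width: 0.581
grasp_force: 65.3
[ 0.4 -2.5  5.3] [-0.29 -0.13 -0.05] [ 0.518  -0.0494  0.0938]
[ 0.4 -2.5  5.3] [-0.29 -0.13 -0.05] [ 0.518  -0.0494  0.0938]
time: 8.2
tool_pos: [0.5178, -0.049, 0.0939]
tool_rot: [0.001, 0.981, 0.194, 0.001]
contact_force: [2.1, -2.4, 5.7]
gripper_width: 0.578
grasp_force: 65.5
time: 8.37
tool_pos: [0.5174, -0.0482, 0.0939]
tool_rot: [0.001, 0.981, 0.194, 0.001]
contact_force: [1.4, -3.2, 5.1]
gripper_width: 0.575
grasp_force: 65.4
[ 1.4 -3.2  5.1] [-0.7  -0.33  0.01] [ 0.5174 -0.0482  0.0939]
```

```bash
for k in 1; do :; done; python3 -m handwheel '[[[0,0,0.001,0,0,0],[0,0,0,0,0,0]]]' | tail -4
S='from plant import *;import numpy as np;s=state();print(np.round(s["contact_force"],1),np.round(s["ft_torque"],2),np.round(s["tool_pos"],4))'
python3 -c "$S"
python3 -m handwheel '[[[-0.0004,0.0009,0,0,0,0],[0,0,0,0,0,0]]]' >/dev/null; python3 -c "$S"
python3 -m handwheel '[[[-0.0004,0.0009,0,0,0,0],[0,0,0,0,0,0]]]' >/dev/null; python3 -c "$S"
```

```text
tool_rot: [-0.0, 0.981, 0.194, 0.0]
contact_force: [0.4, -2.5, 3.8]
gripper_width: 0.576
grasp_force: 65.3
[ 0.4 -2.5  3.8] [-0.36 -0.21 -0.02] [ 0.5163 -0.0475  0.0938]
[ 1.1 -1.7  3.7] [-0.57 -0.39 -0.04] [ 0.516  -0.0467  0.0939]
[ 1.7 -5.5  2. ] [-0.95 -0.45 -0.12] [ 0.5158 -0.0463  0.0939]
```

```bash
S='from plant import *;import numpy as np;s=state();f=s["contact_force"];X=np.array([.9252,.3795]);Y=np.array([-.3795,.9252]);q=np.array(s["tool_pos"][:2])-[.5502,-.0347];f=np.array(f);print("t",round(s["time"],2),"jig F",np.round([f[:2]@X,f[:2]@Y,f[2]],1),np.round(s["ft_torque"],2),"jig xy mm",np.round([q@X*1e3,q@Y*1e3],1),np.round(s["tool_pos"][2],4),np.round(s["tool_rot"],4))'; echo "$S" > st.py
python3 -m handwheel '[[[0.0006,-0.0015,0,0,0,0],[0.0055,0.0023,0,0,0,0],[0.0055,0.0023,0,0,0,0],[0.0055,0.0023,0,0,0,0],[0.0055,0.0023,0,0,0,0],[0.0055,0.0023,0,0,0,0],[0.0037,0.0015,0,0,0,0],[0,0,0,0,0,0],[0,0,0,0,0,0]]]' >/dev/null; python3 st.py
python3 -m handwheel '[[[0.0019,0.0008,0,0,0,0],[0,0,0,0,0,0]]]' >/dev/null; python3 st.py
python3 -m handwheel '[[[0.0019,0.0008,0,0,0,0],[0,0,0,0,0,0]]]' >/dev/null; python3 st.py
python3 -m handwheel '[[[0.0019,0.0008,0,0,0,0],[0,0,0,0,0,0],[0,0,0,0,0,0]]]' >/dev/null; python3 st.py
```

```text
t 9.62 jig F [-4.2  0.5 11.1] [-0.5   1.01 -0.04] jig xy mm [-3.2  2. ] 0.0947 [-4.000e-04  9.809e-01  1.943e-01 -1.700e-03]
t 9.78 jig F [-5.5  0.4 11.7] [-0.66  1.21  0.03] jig xy mm [-1.5  2. ] 0.0946 [-3.000e-04  9.809e-01  1.943e-01 -2.300e-03]
t 9.95 jig F [-4.9 -0.4 10.7] [-0.72  1.24 -0.06] jig xy mm [0.3 2. ] 0.0944 [-3.000e-04  9.809e-01  1.943e-01 -2.500e-03]
t 10.2 jig F [-4.7 -0.7 10. ] [-0.73  1.23 -0.02] jig xy mm [2.1 2. ] 0.0942 [-3.000e-04  9.809e-01  1.943e-01 -2.700e-03]
```

```bash
python3 -m handwheel '[[[-0.0046,-0.0019,0.001,0,0,0],[-0.0046,-0.0019,0.001,0,0,0],[-0.0046,-0.0019,0,0,0,0],[0.0008,-0.0019,0,0,0,0],[0,0,0,0,0,0],[0,0,0,0,0,0]]]' >/dev/null; python3 st.py
python3 -m handwheel '[[[-0.0004,0.0009,0,0,0,0],[0,0,0,0,0,0],[0,0,0,0,0,0]]]' >/dev/null; python3 st.py
python3 -m handwheel '[[[-0.0004,0.0009,0,0,0,0],[0,0,0,0,0,0],[0,0,0,0,0,0]]]' >/dev/null; python3 st.py
python3 -m handwheel '[[[-0.0002,0.0005,0,0,0,0],[0,0,0,0,0,0],[0,0,0,0,0,0]]]' >/dev/null; python3 st.py
python3 -m handwheel '[[[-0.0002,0.0005,0,0,0,0],[0,0,0,0,0,0],[0,0,0,0,0,0]]]' >/dev/null; python3 st.py
```

```text
t 10.7 jig F [ 0.4 -0.6 -3.2] [ 0.01 -0.11 -0.02] jig xy mm [-12.2   0.3] 0.0946 [-8.00e-04  9.81e-01  1.94e-01 -1.30e-03]
t 10.95 jig F [-0.9 -0.1 -3.4] [ 0.03 -0.06 -0.02] jig xy mm [-11.4   0.8] 0.0954 [-2.000e-04  9.810e-01  1.942e-01 -4.000e-04]
t 11.2 jig F [-0.1 -0.8 -1.9] [ 0.01 -0.06 -0.03] jig xy mm [-11.2   1.5] 0.0958 [-0.      0.981   0.1941 -0.    ]
t 11.45 jig F [-0.4 -0.2 -2.4] [-0.01  0.03 -0.06] jig xy mm [-11.3   2. ] 0.0958 [-0.      0.981   0.1941 -0.    ]
t 11.7 jig F [ 0.  -1.4 -2.7] [-0.34 -0.17  0.03] jig xy mm [-11.3   2.2] 0.0959 [4.000e-04 9.810e-01 1.941e-01 1.000e-04]
```

```bash
python3 -m handwheel '[[[0.0006,-0.0016,0,0,0,0],[0,0,-0.0012,0,0,0],[0,0,0,0,0,0],[0,0,0,0,0,0]]]' >/dev/null; python3 st.py
python3 -m handwheel '[[[0,0,-0.0005,0,0,0],[0,0,0,0,0,0],[0,0,0,0,0,0]]]' >/dev/null; python3 st.py
python3 -m handwheel '[[[0.0046,0.0019,0,0,0,0],[0.0046,0.0019,0,0,0,0],[0.0028,0.0011,0,0,0,0],[0,0,0,0,0,0],[0,0,0,0,0,0]]]' >/dev/null; python3 st.py
python3 -m handwheel '[[[0.0019,0.0008,0,0,0,0],[0,0,0,0,0,0],[0,0,0,0,0,0]]]' >/dev/null; python3 st.py
```

```text
t 12.03 jig F [ 0.8  0.1 -2.3] [-0.04 -0.02  0.02] jig xy mm [-11.3   0.9] 0.0946 [-1.00e-04  9.81e-01  1.94e-01 -0.00e+00]
t 12.28 jig F [-0.8 -0.  -0.3] [ 0.1   0.21 -0.02] jig xy mm [-11.2   0.9] 0.0945 [-1.000e-04  9.810e-01  1.941e-01  1.000e-04]
t 12.7 jig F [-0.   0.4  2.2] [ 0.03  0.12 -0.01] jig xy mm [2.4 0.6] 0.0945 [1.000e-04 9.810e-01 1.942e-01 7.000e-04]
t 12.95 jig F [-2.7 -0.1  3.5] [-0.36  0.65  0.06] jig xy mm [3.7 0.6] 0.0943 [ 2.000e-04  9.810e-01  1.941e-01 -1.000e-04]
```

```bash
for k in 1; do python3 -m handwheel '[[[0.0019,0.0008,0,0,0,0],[0,0,0,0,0,0],[0,0,0,0,0,0]]]' >/dev/null; python3 st.py; done
python3 -m handwheel '[[[0.0014,0.0006,0,0,0,0],[0,0,0,0,0,0],[0,0,0,0,0,0]]]' >/dev/null; python3 st.py
python3 -m handwheel '[[[0.0014,0.0006,0,0,0,0],[0,0,0,0,0,0],[0,0,0,0,0,0]]]' >/dev/null; python3 st.py
python3 -c "
from h import *
p,d=grab_frame('side');cv2.imwrite('pics/s2.png',cv2.resize(p[90:270,160:360],(800,720))[:600])"
```

```text
t 13.2 jig F [-3.6  0.3  5. ] [-0.45  0.93 -0.05] jig xy mm [5.7 0.7] 0.0943 [ 2.000e-04  9.810e-01  1.941e-01 -2.000e-04]
t 13.45 jig F [-3.4  0.   4.6] [-0.43  0.92 -0.01] jig xy mm [7.1 0.8] 0.0943 [ 1.000e-04  9.810e-01  1.941e-01 -3.000e-04]
t 13.7 jig F [-4.4 -0.3  5.6] [-0.43  0.97  0.02] jig xy mm [8.5 0.8] 0.0943 [ 1.000e-04  9.810e-01  1.941e-01 -4.000e-04]
```

View pics/s2.png

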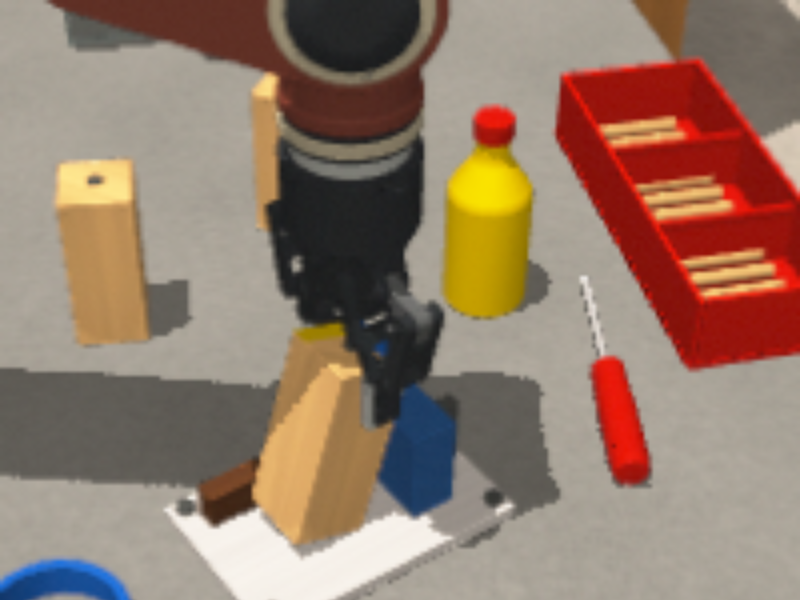

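The side view shows the leg at (320,450) has pivoted between the pads, with its foot dragged back. I back off, measure the tilt, stand the leg up by tilting the tool, and regrip with the fingers along the push direction.

```bash
python3 -m handwheel '[[[-0.0102,-0.0042,0,0,0,0],[-0.0102,-0.0042,0.005,0,0,0],[-0.0102,-0.0042,0.006,0,0,0],[-0.0087,-0.0079,0.006,0,0,0],[0,0,0,0,0,0],[0,0,0,0,0,0]]]' >/dev/null; python3 st.py
cat > tilt.py <<'E'
from h import *
i=camera_info('side');p,d=grab_frame('side')
A=cloud('side',i,d,np.ones(d.shape,bool));X=np.array([.9252,.3795]);Y=np.array([-.3795,.9252])
q=A[:,:2]-[.5502,-.0347];l=np.c_[q@X,q@Y,A[:,2]]*1e3
s=state();t=np.array(s['tool_pos'][:2])-[.5502,-.0347];c=np.array([t@X,t@Y])*1e3
m=(np.abs(l[:,0]-c[0])<60)&(np.abs(l[:,1]-c[1]+25)<7)&(l[:,2]>22)&(l[:,2]<95)
P=l[m];xs=[];
for z in range(25,90,8):
    k=P[np.abs(P[:,2]-z)<4]
    if len(k)>5: xs.append((z,*np.percentile(k[:,0],[3,97]),np.median(k[:,1])))
xs=np.array(xs);print(c,xs.round(1).tolist())
for j in(1,2,3):print('deg',np.degrees(np.arctan(np.polyfit(xs[:,0],xs[:,j],1)[0])).round(1))
E
python3 tilt.py
```

```text
t 14.25 jig F [ 0.7  0.5 -2.3] [ 0.04 -0.04 -0.02] jig xy mm [-35.8  -2.9] 0.1103 [-4.000e-04  9.811e-01  1.935e-01  4.000e-04]
[-35.57022046  -2.73830496] [[33.0, -67.1, -46.2, -29.4], [41.0, -92.9, -44.3, -29.3], [49.0, -91.5, -43.2, -29.3], [57.0, -90.7, -39.6, -29.3], [65.0, -87.6, -39.3, -29.7], [73.0, -84.8, -35.0, -29.6], [81.0, -82.8, -34.2, -29.4], [89.0, -80.4, -31.4, -29.5]]
deg -1.6
deg 14.9
deg -0.3
```

```bash
python3 -m handwheel '[[[0,0,0,1.9,-4.6,0],[0,0,0,1.9,-4.6,0],[0,0,0,1.9,-4.6,0],[0,0,0,0,0,0],[0,0,0,0,0,0]]]' >/dev/null; python3 st.py;python3 tilt.py
python3 -m handwheel '[[[0,0,-0.006,0,0,0],[0,0,-0.004,0,0,0],[0,0,0,0,0,0],[0,0,0,0,0,0]]]' >/dev/null; python3 st.py
```

```text
t 14.72 jig F [ 0.1 -0.7 -2.3] [-0.11  0.15 -0.02] jig xy mm [-36.3  -2.7] 0.11 [-0.0256  0.973   0.1919  0.126 ]
[-35.40137663  -3.04053088] [[25.0, -73.4, -27.0, -28.0], [33.0, -74.1, -27.3, -29.2], [41.0, -75.0, -26.2, -29.4], [49.0, -74.8, -27.6, -29.3], [57.0, -74.3, -27.5, -29.4], [65.0, -73.6, -27.3, -29.4], [73.0, -73.6, -26.7, -29.5], [81.0, -73.4, -26.3, -29.0], [89.0, -72.9, -27.1, -29.4]]
deg 1.0
deg 0.3
deg -0.6
t 15.1 jig F [ 0.  -0.4 -2.3] [-0.05  0.18  0.01] jig xy mm [-35.2  -2.8] 0.1004 [-0.0257  0.9727  0.1927  0.1266]
```

```bash
python3 -m handwheel '[[[0,0,-0.003,0,0,0],[0,0,-0.002,0,0,0],[0,0,0,0,0,0],[0,0,0,0,0,0]]]' >/dev/null; python3 st.py
python3 -m handwheel '[[[0,0,-0.0015,0,0,0],[0,0,0,0,0,0],[0,0,0,0,0,0]]]' >/dev/null; python3 st.py
python3 -m handwheel '[[[0,0,-0.0015,0,0,0],[0,0,0,0,0,0],[0,0,0,0,0,0]]]' >/dev/null; python3 st.py
```

```text
t 15.43 jig F [ 0.4  0.5 -1.8] [-0.06  0.18 -0.04] jig xy mm [-35.4  -3. ] 0.0959 [-0.0255  0.9727  0.1924  0.1272]
t 15.68 jig F [-0.9  0.5 -2.9] [-0.06  0.17  0.04] jig xy mm [-35.4  -3.2] 0.0946 [-0.0253  0.9727  0.1924  0.1274]
t 15.93 jig F [-2.6  1.2  4.2] [0.26 0.5  0.09] jig xy mm [-34.8  -3.4] 0.0942 [-0.0253  0.9726  0.1924  0.1281]
```

```bash
python3 -m handwheel '[[[0,0,0,0,0,0],[0,0,0,0,0,0],[0,0,0,0,0,0],[0,0,0,0,0,0],[-0.0048,-0.002,0.0193,0,0,0],[-0.0072,-0.003,0.029,0,0,0],[-0.0072,-0.003,0.029,0,0,0],[-0.0072,-0.003,0.029,0,0,0],[0,0,0.03,-1.9,4.6,0],[0,0,0,-1.9,4.6,0],[0,0,0,-1.9,4.6,0]]]' 1 >/dev/null; python3 st.py
python3 -m handwheel '[[[0,0,0,0,0,6.92],[0,0,0,0,0,6.92],[0,0,0,0,0,6.92],[0,0,0,0,0,6.92],[0,0,0,0,0,6.92],[0,0,0,0,0,6.92],[0,0,0,0,0,6.92],[0,0,0,0,0,6.92],[0,0,0,0,0,6.92],[0,0,0,0,0,6.92],[0,0,0,0,0,6.92],[0,0,0,0,0,6.92],[0,0,0,0,0,6.96],[0,0,0,0,0,0],[0,0,0,0,0,0]]]' >/dev/null; python3 st.py
cat > look.py <<'E'
from h import *
import sys
i=camera_info('wrist');p,d=grab_frame('wrist');cv2.imwrite('pics/w_%s.png'%sys.argv[1],p);s=state()
A=cloud('wrist',i,d,np.ones(d.shape,bool));t=np.array(s['tool_pos'])
z=float(sys.argv[2]);m=(np.abs(A[:,2]-z)<.01)&(np.hypot(A[:,0]-float(sys.argv[3]),A[:,1]-float(sys.argv[4]))<.06)
c,sz,a=rect(A[m],'legtop');X=np.array([.9252,.3795]);Y=np.array([-.3795,.9252]);q=np.array(c)/1e3-[.5502,-.0347]
w,x,y,zz=s['tool_rot'];print('leg jig',q@X*1e3,q@Y*1e3,'move',np.array(c)/1e3-t[:2],'tool',t,'yaw',np.degrees(2*np.arctan2(y,x)),'j6',s['joint_pos'][5],'zmed',np.median(A[m,2]))
E
python3 look.py 3 .132 .505 -.058
```

```text
t 16.85 jig F [ 0.1  0.5 -0.9] [0.03 0.   0.01] jig xy mm [-63.   -4.6] 0.2334 [0.0023 0.9811 0.1935 0.0014]
t 18.1 jig F [-0.5 -0.5  0.2] [-0.02 -0.03  0.03] jig xy mm [-64.   -3.3] 0.2292 [-1.000e-04  5.577e-01  8.300e-01 -0.000e+00]
legtop c [ 0.5078 -0.055 ] size mm [50.1 50. ] ang 22.2 n 3610
leg jig -46.98858499053959 -2.7039526300048626 move [0.01543415 0.00702192] tool [ 0.49231881 -0.06205547  0.22928348] yaw 112.21251778437382 j6 -0.6631746406993847 zmed 0.13234410852079082
```

```bash
python3 -m handwheel '[[[0.0155,0.007,0,0,0,0],[0,0,-0.035,0,0,0],[0,0,-0.035,0,0,0],[0,0,-0.035,0,0,0],[0,0,-0.033,0,0,0],[0,0,0,0,0,0],[0,0,0,0,0,0]]]' >/dev/null; python3 st.py
python3 -m handwheel '[[[0,0,0,0,0,0],[0,0,0,0,0,0],[0,0,0,0,0,0],[0,0,0,0,0,0],[0,0,0,0,0,0],[0,0,0,0,0,0],[0,0,0,0,0,0]]]' 0; python3 st.py
```

```text
t 18.73 jig F [ 0.3 -0.3  0.7] [0.06 0.01 0.01] jig xy mm [-48.2  -1.7] 0.0897 [-2.200e-03  5.570e-01  8.305e-01 -8.000e-04]
time: 19.32
tool_pos: [0.5095, -0.0557, 0.0946]
tool_rot: [0.002, 0.557, 0.831, 0.0]
contact_force: [-1.8, -1.0, 5.8]
gripper_width: 0.578
grasp_force: 61.8
t 19.32 jig F [-2.1 -0.3  5.8] [-0.06  0.41 -0.03] jig xy mm [-45.7  -4. ] 0.0946 [2.100e-03 5.565e-01 8.308e-01 4.000e-04]
```

```bash
python3 -m handwheel '[[[0,0,0.003,0,0,0],[-0.0011,0.0028,0,0,0,0],[0,0,0,0,0,0],[0,0,0,0,0,0],[0,0,0,0,0,0]]]' >/dev/null; python3 st.py
python3 look.py 4 .134 .506 -.052
python3 tilt.py
```

```text
t 19.73 jig F [-1.1  2.3  1.7] [ 0.27  0.1  -0.01] jig xy mm [-46.7   0.5] 0.0947 [-1.000e-04  5.564e-01  8.309e-01  2.000e-04]
legtop c [ 0.5073 -0.0503] size mm [107.2  50.1] ang 22.9 n 15871
leg jig -45.63649994338996 1.8620513067627218 move [0.0005316  0.00169795] tool [ 0.50673952 -0.05199399  0.09468982] yaw 112.38326746326938 j6 -0.6394988352219287 zmed 0.132907515856842
[-46.75398657   0.4881367 ] [[25.0, -74.4, -27.8, -25.4], [33.0, -74.1, -26.8, -25.4], [41.0, -73.7, -27.8, -25.8], [49.0, -73.5, -27.9, -26.0], [57.0, -73.6, -26.7, -25.7], [65.0, -73.6, -27.4, -25.5], [73.0, -73.3, -26.1, -25.6], [81.0, -73.1, -26.1, -25.6], [89.0, -73.1, -27.2, -26.0]]
deg 1.1
deg 1.0
deg -0.2
```

View pics/w_4.png

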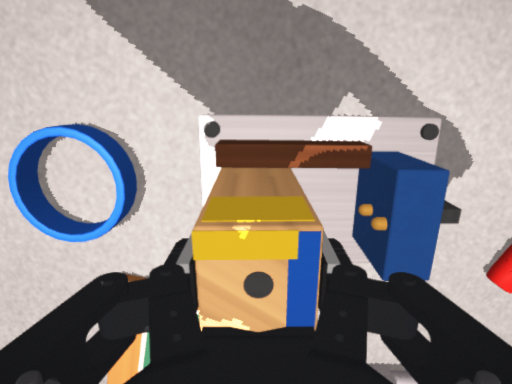

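The wrist view shows the leg gripped between the front and back fingers. The fence is at (290,155), just ahead of the yellow face, and the pins at (365,210) and (380,224) are still out. To check the centring, I compare the leg's -y face with the block's in the side camera.

```bash
cat > cmp.py <<'E'
from h import *
i=camera_info('side');p,d=grab_frame('side');v,u=np.nonzero(d>0)
A=cloud('side',i,d,np.ones(d.shape,bool));h=cv2.cvtColor(p,cv2.COLOR_BGR2HSV)[v,u]
X=np.array([.9252,.3795]);Y=np.array([-.3795,.9252]);q=A[:,:2]-[.5502,-.0347];l=np.c_[q@X,q@Y,A[:,2]]*1e3
bl=(h[:,0]>100)&(h[:,0]<125)&(h[:,1]>130)
b=l[bl&(l[:,0]>20)&(l[:,0]<70)&(l[:,1]<-25)&(l[:,1]>-45)&(l[:,2]>25)&(l[:,2]<70)]
print('block -y face',np.median(b[:,1]),'x range',np.percentile(b[:,0],[2,98]),len(b))
w=(h[:,0]<25)&(h[:,1]>50)&(h[:,2]>110)
g=l[w&(l[:,0]<30)&(l[:,0]>-80)&(abs(l[:,1]+25)<9)&(l[:,2]>22)&(l[:,2]<80)]
lo,hi=np.percentile(g[:,0],[2,98]);e=g[(g[:,0]>lo+5)&(g[:,0]<hi-5)]
print('leg -y face',np.median(e[:,1]),'x',lo,hi,'yaw',np.degrees(np.polyfit(e[:,0],e[:,1],1)[0]),'tiltY',np.degrees(np.polyfit(e[:,2],e[:,1],1)[0]))
for z in(30,50,70):
    k=g[abs(g[:,2]-z)<6];print(z,np.percentile(k[:,0],[2,98]).round(1),end=' ')
print()
E
python3 cmp.py
```

```text
block -y face -36.132998572977776 x range [27.27693298 57.31922074] 171
leg -y face -25.620332881040973 x -74.07957399794701 -26.440150268606047 yaw 0.36654240098408436 tiltY -0.16910089087718594
30 [-74.6 -27. ] 50 [-74.2 -26.8] 70 [-73.3 -26.3]
```

```bash
python3 -m handwheel '[[[0.0102,0.004,0,0,0,0],[0.0102,0.004,0,0,0,0],[0.0102,0.0042,0,0,0,0],[0.0102,0.0042,0,0,0,0],[0,0,0,0,0,0],[0,0,0,0,0,0]]]' >/dev/null; python3 st.py
python3 -m handwheel '[[[0.0028,0.0011,0,0,0,0],[0,0,0,0,0,0],[0,0,0,0,0,0]]]' >/dev/null; python3 st.py
python3 -m handwheel '[[[0.0028,0.0011,0,0,0,0],[0,0,0,0,0,0],[0,0,0,0,0,0]]]' >/dev/null; python3 st.py
python3 cmp.py
```

```text
t 20.38 jig F [-0.3 -0.2  1.2] [ 0.04 -0.48  0.  ] jig xy mm [-1.2 -0.3] 0.0946 [0.0011 0.5562 0.8311 0.001 ]
t 20.63 jig F [-3.6 -0.6  4.5] [-0.29  0.64  0.04] jig xy mm [-0.5 -0.3] 0.0947 [-4.000e-04  5.564e-01  8.309e-01 -9.000e-04]
t 20.88 jig F [-5.7  1.1  7.2] [-0.58  1.18 -0.01] jig xy mm [ 1.7 -0.3] 0.0947 [-0.0011  0.5564  0.8309 -0.0017]
block -y face -36.290259840358274 x range [27.67244045 56.33635448] 164
leg -y face -26.787389055879437 x -26.067451043232058 21.348602973672374 yaw -0.04893655065596125 tiltY -0.5208575773349553
30 [-26.5  21.1] 50 [-26.   20.8] 70 [-25.9  22.8]
```

```bash
python3 -m handwheel '[[[0.0025,0.0013,0,0,0,0],[0,0,0,0,0,0],[0,0,0,0,0,0]]]' >/dev/null; python3 st.py
python3 -m handwheel '[[[0.0018,0.0008,0,0,0,0],[0,0,0,0,0,0],[0,0,0,0,0,0]]]' >/dev/null; python3 st.py
python3 -m handwheel '[[[0.0009,0.0004,0,0,0,0],[0,0,0,0,0,0],[0,0,0,0,0,0]]]' >/dev/null; python3 st.py
python3 -m handwheel '[[[0.0009,0.0004,0,0,0,0],[0,0,0,0,0,0],[0,0,0,0,0,0]]]' >/dev/null; python3 st.py
```

```text
t 21.18 jig F [-8.1 -0.1  8.8] [-0.69  1.48 -0.01] jig xy mm [ 4.  -0.2] 0.0948 [-0.0013  0.5564  0.8309 -0.0023]
t 21.43 jig F [-10.8   0.1  11.4] [-0.93  1.98 -0.09] jig xy mm [ 5.2 -0.2] 0.0948 [-0.002   0.5564  0.8309 -0.0031]
t 21.68 jig F [-15.    0.2  12.5] [-1.07  2.3  -0.13] jig xy mm [ 5.3 -0.2] 0.0948 [-0.0027  0.5565  0.8308 -0.0039]
t 21.93 jig F [-19.    0.1  15.4] [-1.19  2.77 -0.22] jig xy mm [ 5.4 -0.1] 0.0949 [-0.0035  0.5566  0.8308 -0.0048]
```

```bash
python3 -m handwheel '[[[0,0,0,0.3,-0.7,0],[0,0,0,0,0,0],[0,0,0,0,0,0]]]' >/dev/null; python3 st.py
python3 cmp.py
python3 -m handwheel '[[[0.0005,0.0002,0,0.15,-0.35,0],[0,0,0,0,0,0],[0,0,0,0,0,0]]]' >/dev/null; python3 st.py
```

```text
t 22.18 jig F [-17.5  -0.3  14.2] [-1.48  3.2  -0.08] jig xy mm [ 5.1 -0.2] 0.0947 [-0.000e+00  5.564e-01  8.309e-01  4.000e-04]
block -y face -36.3239597718194 x range [27.82361205 57.27416181] 155
leg -y face -26.741269606474518 x -22.806464728296 25.957556977389082 yaw -0.038495170369578634 tiltY -0.14325675818861552
30 [-22.8  22.8] 50 [-22.9  24.8] 70 [-21.8  25.5] 
t 22.48 jig F [-18.5  -0.4  15.8] [-1.71  3.67 -0.15] jig xy mm [ 5.1 -0.1] 0.0946 [0.0012 0.5563 0.831  0.0024]
```

```bash
python3 -m handwheel '[[[-0.0046,-0.0019,0,0,0,0],[-0.0102,-0.0042,0.004,-0.45,1.05,0],[-0.0102,-0.0042,0.01,0,0,0],[-0.0102,-0.0042,0.02,0,0,0],[-0.0102,-0.0042,0.02,0,0,0],[0,-0.003,0,0,0,-6.92],[0,0,0,0,0,-6.92],[0,0,0,0,0,-6.92],[0,0,0,0,0,-6.92],[0,0,0,0,0,-6.92],[0,0,0,0,0,-6.92],[0,0,0,0,0,-6.92],[0,0,0,0,0,-6.92],[0,0,0,0,0,-6.92],[0,0,0,0,0,-6.92],[0,0,0,0,0,-6.92],[0,0,0,0,0,-6.92],[0,0,0,0,0,-6.96],[0,0,0,0,0,0],[0,0,0,0,0,0]]]' >/dev/null; python3 st.py
python3 -m handwheel '[[[0,0,-0.025,0,0,0],[0,0,-0.015,0,0,0],[0,0,-0.006,0,0,0],[0,0,0,0,0,0],[0,0,0,0,0,0]]]' >/dev/null; python3 st.py; python3 tilt.py
```

```text
t 24.15 jig F [-0.4 -0.1 -2.7] [ 0.01 -0.03  0.01] jig xy mm [-40.5  -2.1] 0.1476 [-4.000e-04  9.807e-01  1.955e-01 -7.000e-04]
t 24.57 jig F [-0.3  0.3 -2. ] [-0.04 -0.02  0.02] jig xy mm [-39.9  -2.5] 0.1024 [-1.000e-04  9.809e-01  1.946e-01 -2.000e-04]
[-39.39541079  -2.91729075] [[25.0, -65.0, -19.9, -27.3], [33.0, -64.7, -17.4, -27.6], [41.0, -65.2, -17.4, -27.3], [49.0, -65.0, -18.6, -27.4], [57.0, -64.7, -16.8, -27.7], [65.0, -65.3, -18.6, -27.9], [73.0, -64.9, -17.0, -28.1], [81.0, -65.2, -17.7, -28.2], [89.0, -65.0, -17.1, -28.5]]
deg -0.2
deg 1.3
deg -1.0
```

```bash
python3 -m handwheel '[[[0,0,-0.004,0,0,0],[0,0,-0.0025,0,0,0],[0,0,0,0,0,0],[0,0,0,0,0,0]]]' >/dev/null; python3 st.py
python3 -m handwheel '[[[0,0,-0.0015,0,0,0],[0,0,0,0,0,0],[0,0,0,0,0,0]]]' >/dev/null; python3 st.py
```

```text
t 24.95 jig F [-0.5 -1.1 -2.5] [ 0.03 -0.01 -0.01] jig xy mm [-39.8  -2.6] 0.096 [0.     0.981  0.1941 0.    ]
t 25.2 jig F [-0.4  0.  -1.5] [-0.05 -0.14  0.02] jig xy mm [-39.6  -2.8] 0.0947 [2.000e-04 9.810e-01 1.941e-01 4.000e-04]
```

```bash
python3 -m handwheel '[[[0,0,-0.0005,0,0,0],[0,0,0,0,0,0]]]' - >/dev/null; python3 st.py
python3 -m handwheel '[[[0,0,0,0,0,0],[0,0,0,0,0,0],[0,0,0,0,0,0],[0,0,0,0,0,0],[0,0,0.02,0,0,0],[0,0,0.03,0,0,0],[0,0,0.03,0,0,0],[0,0,0.03,0,0,0],[0,0,0.025,0,0,0]]]' 1 >/dev/null
python3 -m handwheel '[[[0,0,0,0,0,6.92],[0,0,0,0,0,6.92],[0,0,0,0,0,6.92],[0,0,0,0,0,6.92],[0,0,0,0,0,6.92],[0,0,0,0,0,6.92],[0,0,0,0,0,6.92],[0,0,0,0,0,6.92],[0,0,0,0,0,6.92],[0,0,0,0,0,6.92],[0,0,0,0,0,6.92],[0,0,0,0,0,6.92],[0,0,0,0,0,6.96],[0,0,0,0,0,0],[0,0,0,0,0,0]]]' >/dev/null; python3 st.py; python3 look.py 5 .132 .513 -.053
```

```text
t 25.37 jig F [0.  0.7 1.3] [ 0.07  0.14 -0.01] jig xy mm [-39.4  -2.8] 0.0947 [1.000e-04 9.810e-01 1.941e-01 4.000e-04]
t 27.37 jig F [ 0.  -0.1 -0.7] [-0.03  0.02  0.  ] jig xy mm [-39.9  -2.6] 0.2288 [-1.000e-04  5.577e-01  8.300e-01 -0.000e+00]
legtop c [ 0.5152 -0.0493] size mm [50.7 49.9] ang 22.3 n 3628
leg jig -37.91731135162357 -0.26362063842771866 move [0.00095053 0.00290379] tool [ 0.51426895 -0.05223709  0.22881797] yaw 112.21272136370195 j6 -0.63296188003657 zmed 0.13234928248261751
```

```bash
python3 -m handwheel '[[[0.001,0.0015,-0.03,0,0,0],[0,0,-0.035,0,0,0],[0,0,-0.035,0,0,0],[0,0,-0.034,0,0,0],[0,0,0,0,0,0],[0,0,0,0,0,0]]]' >/dev/null; python3 st.py
python3 -m handwheel '[[[0,0,0,0,0,0],[0,0,0,0,0,0],[0,0,0,0,0,0],[0,0,0,0,0,0],[0,0,0,0,0,0],[0,0,0,0,0,0],[0,0,0,0,0,0]]]' 0 >/dev/null; python3 st.py; python3 cmp.py
```

```text
t 27.92 jig F [0.8 0.2 0.3] [ 0.01 -0.   -0.04] jig xy mm [-39.7  -0.6] 0.0932 [-2.300e-03  5.570e-01  8.305e-01 -8.000e-04]
t 28.5 jig F [-3.1  0.9  5.7] [0.01 0.35 0.01] jig xy mm [-37.   -2.8] 0.0981 [2.200e-03 5.565e-01 8.308e-01 5.000e-04]
block -y face -36.232544311876076 x range [27.52119688 56.70355669] 165
leg -y face -27.648011885201935 x -64.01380964940041 -16.83398366241003 yaw 0.13681458055791926 tiltY 0.15342401661943508
30 [-64.1 -16.9] 50 [-63.9 -16.9] 70 [-63.4 -17.2]
```

```bash
python3 -m handwheel '[[[0,0,0.003,0,0,0],[-0.0005,0.0012,0,0,0,0],[0.0083,0.0034,0,0,0,0],[0.0083,0.0034,0,0,0,0],[0.0083,0.0034,0,0,0,0],[0.0083,0.0034,0,0,0,0],[0,0,0,0,0,0],[0,0,0,0,0,0]]]' >/dev/null; python3 st.py; python3 cmp.py
```

```text
t 29.22 jig F [ 0.4 -0.6  1.6] [-0.   -0.25  0.02] jig xy mm [-1.  -0.5] 0.0982 [8.000e-04 5.562e-01 8.311e-01 8.000e-04]
block -y face -35.90617393402388 x range [27.44826413 56.56436791] 170
leg -y face -25.03258697921578 x -28.30545595989348 19.244080943919112 yaw 0.13088727517751758 tiltY -0.2691480850160796
30 [-28.6  19.6] 50 [-28.2  19.2] 70 [-27.6  19.3]
```

```bash
python3 -m handwheel '[[[0.003,0.0008,0,0,0,0],[0,0,0,0,0,0],[0,0,0,0,0,0]]]' >/dev/null; python3 st.py
python3 -m handwheel '[[[0.0028,0.0011,0,0,0,0],[0,0,0,0,0,0],[0,0,0,0,0,0]]]' >/dev/null; python3 st.py;python3 cmp.py
python3 -m handwheel '[[[0.0018,0.0008,0,0.15,-0.35,0],[0,0,0,0,0,0],[0,0,0,0,0,0]]]' >/dev/null; python3 st.py
python3 -m handwheel '[[[0.0014,0.0006,0,0.15,-0.35,0],[0,0,0,0,0,0],[0,0,0,0,0,0]]]' >/dev/null; python3 st.py
```

```text
t 29.52 jig F [-4.1  1.3  5.6] [-0.17  0.8   0.01] jig xy mm [-0.3 -0.6] 0.0983 [-0.0009  0.5564  0.8309 -0.0009]
t 29.77 jig F [-5.6  1.6  7. ] [-0.35  1.21  0.01] jig xy mm [ 2.2 -0.7] 0.0983 [-0.0013  0.5564  0.8309 -0.0015]
block -y face -36.39682628627308 x range [27.56332    56.70148896] 168
leg -y face -25.315536975530772 x -25.33165592850076 22.342484438869924 yaw 0.6554930285718136 tiltY -0.019618568009565115
30 [-26.3  23. ] 50 [-24.9  22.2] 70 [-24.8  21.2] 
t 30.07 jig F [-8.   0.9  7.1] [-0.42  1.38  0.01] jig xy mm [ 3.8 -0.7] 0.0982 [2.000e-04 5.564e-01 8.309e-01 1.000e-03]
t 30.32 jig F [-8.5  0.9  7.2] [-0.59  1.68 -0.02] jig xy mm [ 4.8 -0.6] 0.0981 [0.0016 0.5564 0.8309 0.0032]
```

```bash
python3 -m handwheel '[[[0.0003,-0.0006,0,0,0,0],[0.0009,0.0004,0,0,0,0],[0,0,0,0,0,0],[0,0,0,0,0,0]]]' >/dev/null; python3 st.py; python3 cmp.py
python3 -m handwheel '[[[0.0009,0.0004,0,0,0,0],[0,0,0,0,0,0],[0,0,0,0,0,0]]]' >/dev/null; python3 st.py
python3 -m handwheel '[[[0.0009,0.0004,0,0,0,0],[0,0,0,0,0,0],[0,0,0,0,0,0]]]' >/dev/null; python3 st.py
python3 -m handwheel '[[[0.0005,0.0002,0,0.15,-0.35,0],[0,0,0,0,0,0],[0,0,0,0,0,0]]]' >/dev/null; python3 st.py; python3 cmp.py
```

```text
t 30.65 jig F [-13.4   3.1  12.1] [-0.46  2.25 -0.09] jig xy mm [ 4.9 -0.8] 0.0981 [3.000e-04 5.565e-01 8.308e-01 2.500e-03]
block -y face -36.251062830058814 x range [27.74872605 56.76512094] 162
leg -y face -25.29672883899977 x -22.14581737347426 25.142575259536954 yaw 0.458770635029212 tiltY -0.27992051195297585
30 [-22.2  25. ] 50 [-22.1  24.9] 70 [-22.   26.3] 
t 30.95 jig F [-17.5   2.5  13. ] [-0.66  2.73 -0.14] jig xy mm [ 5.  -0.8] 0.0982 [-5.000e-04  5.566e-01  8.308e-01  1.600e-03]
t 31.2 jig F [-20.6   3.3  16.4] [-0.92  3.32 -0.2 ] jig xy mm [ 5.1 -0.8] 0.0982 [-1.200e-03  5.565e-01  8.308e-01  6.000e-04]
t 31.45 jig F [-21.3   2.5  18. ] [-1.23  4.03 -0.14] jig xy mm [ 5.  -0.8] 0.0982 [0.     0.5564 0.8309 0.0026]
block -y face -36.35561514082302 x range [27.44558172 56.81111081] 162
leg -y face -25.408090742107703 x -22.386852256094024 25.49448888887506 yaw 0.2773879885265649 tiltY -0.058171294415144674
30 [-22.6  24.3] 50 [-22.2  25.5] 70 [-21.3  26.3]
```

```bash
python3 -m handwheel '[[[-0.0046,-0.0019,0,0,0,0],[-0.007,-0.003,0.005,-0.45,1.05,0],[-0.007,-0.003,0.025,0,0,0],[0,0,0.035,0,0,0],[0,0,0.035,0,0,0],[-0.0053,-0.0287,0,0,0,-5.8],[-0.0053,-0.0287,0,0,0,-5.8],[-0.0053,-0.0287,0,0,0,0],[-0.0053,-0.0287,0,0,0,0],[-0.0053,-0.0287,0,0,0,0],[-0.0053,-0.0287,0,0,0,0],[0,0,0,0,0,0],[0,0,0,0,0,0],[0,0,0,0,0,0]]]' ; python3 - <<'E'
from h import *
for c in('top','side','wrist'):
    i=camera_info(c);p,d=grab_frame(c);v,u=np.nonzero(d>0)
    A=cloud(c,i,d,np.ones(d.shape,bool));h=cv2.cvtColor(p,cv2.COLOR_BGR2HSV)[v,u]
    near=np.hypot(A[:,0]-.504,A[:,1]+.213)<.08
    g=near&(h[:,0]>45)&(h[:,0]<90)&(h[:,1]>70)&(A[:,2]<.03)
    if g.sum()>20: rect(A[g],c+' green')
    k=near&(A[:,2]>.09)&(A[:,2]<.20)&(h[:,0]<30)&(h[:,1]>50)&(h[:,2]>110)
    if k.sum()>20: rect(A[k],c+' leg'); print(A[k,2].min(),A[k,2].max())
    cv2.imwrite(f'pics/f_{c}.png',p)
b=cv2.imread('pics/f_side.png');w=cv2.imread('pics/f_wrist.png')
cv2.imwrite('pics/f.png',np.hstack([cv2.resize(b[130:380,130:380],(400,400)),cv2.resize(w,(400,300),interpolation=cv2.INTER_AREA).copy() if 0 else cv2.resize(w[:, 56:440],(400,400))]))
print(state()['tool_pos'])
E
```

```text
time: 32.67
tool_pos: [0.5096, -0.2113, 0.1968]
tool_rot: [-0.001, 0.638, 0.77, 0.0]
contact_force: [-0.1, -0.1, -2.9]
gripper_width: 0.575
grasp_force: 63.6
top green c [ 0.5152 -0.1875] size mm [44.5 27.9] ang 7.6 n 101
side green c [ 0.5064 -0.2164] size mm [80.2 82.4] ang 11.1 n 1079
side leg c [ 0.4996 -0.227 ] size mm [36.3 69.4] ang 58.9 n 983
0.10910770013126903 0.1998500471614828
wrist green c [ 0.503  -0.1957] size mm [80.2 41.6] ang 10.8 n 2017
wrist leg c [ 0.505  -0.1843] size mm [49.1  1.4] ang 11.1 n 2686
0.11662493510108671 0.19999099741617088
[ 0.51013573 -0.21078434  0.19747211]
```

View pics/f.png

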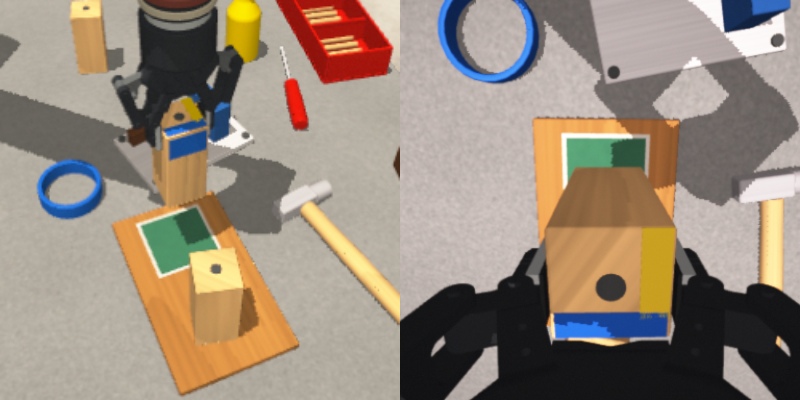

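The side crop shows the leg held upright above the board. The wrist view shows the green square in line with the leg, which needs a shift of about (-3.5,-5) mm. Next I lower it.

```bash
python3 -m handwheel '[[[-0.0035,-0.005,-0.03,0,0,0],[0,0,-0.03,0,0,0],[0,0,-0.02,0,0,0],[0,0,-0.012,0,0,0],[0,0,0,0,0,0],[0,0,0,0,0,0],[0,0,0,0,0,0]]]' >/dev/null; python3 st.py
python3 - <<'E'
from h import *
c='wrist';i=camera_info(c);p,d=grab_frame(c);v,u=np.nonzero(d>0)
A=cloud(c,i,d,np.ones(d.shape,bool));h=cv2.cvtColor(p,cv2.COLOR_BGR2HSV)[v,u]
near=np.hypot(A[:,0]-.504,A[:,1]+.213)<.08
g=near&(h[:,0]>45)&(h[:,0]<90)&(h[:,1]>70)&(A[:,2]<.03);rect(A[g],'green')
k=near&(A[:,2]>.03)&(A[:,2]<.09)&(A[:,1]<-.17)&(h[:,0]<30)&(h[:,1]>50);rect(A[k],'face')
print('tilt deg',np.degrees(np.arctan(np.polyfit(A[k,2],A[k,:2]@[-.187,.982],1)[0])))
E
python3 tilt.py | head -0
python3 -m handwheel '[[[0,0,-0.003,0,0,0],[0,0,-0.002,0,0,0],[0,0,0,0,0,0],[0,0,0,0,0,0]]]' >/dev/null; python3 st.py
```

```text
t 33.4 jig F [-0.2 -0.4 -2.5] [-0.01 -0.02 -0.05] jig xy mm [-108.4 -152.9] 0.1078 [1.600e-03 6.373e-01 7.706e-01 3.000e-04]
green c [ 0.5032 -0.1977] size mm [81.3 47.2] ang 11.0 n 2985
face c [ 0.5027 -0.1908] size mm [48.5  1.1] ang 10.5 n 1595
tilt deg 0.14908775823022363
t 33.83 jig F [-0.5  0.5 -2.3] [-0.03  0.02 -0.01] jig xy mm [-109.6 -152. ] 0.1008 [-1.000e-04  6.376e-01  7.704e-01 -0.000e+00]Exception ignored on flushing sys.stdout:
BrokenPipeError: [Errno 32] Broken pipe
```

```bash
python3 -m handwheel '[[[0,0,-0.002,0,0,0],[0,0,0,0,0,0],[0,0,0,0,0,0]]]' >/dev/null; python3 st.py
python3 -m handwheel '[[[0,0,-0.0012,0,0,0],[0,0,0,0,0,0],[0,0,0,0,0,0]]]' >/dev/null; python3 st.py
python3 -m handwheel '[[[0,0,-0.0008,0,0,0],[0,0,0,0,0,0],[0,0,0,0,0,0]]]' >/dev/null; python3 st.py
```

```text
t 34.08 jig F [-0.4  0.7 -3.5] [-0.05 -0.02 -0.05] jig xy mm [-109.6 -151.9] 0.0987 [-2.000e-04  6.375e-01  7.704e-01 -0.000e+00]
t 34.33 jig F [-0.7  0.5  1.4] [0.05 0.31 0.  ] jig xy mm [-109.4 -152.3] 0.0983 [ 2.000e-04  6.375e-01  7.704e-01 -1.000e-04]
t 34.58 jig F [-3.   1.6  5.5] [0.25 0.65 0.03] jig xy mm [-109.4 -152.5] 0.0983 [ 2.000e-04  6.375e-01  7.704e-01 -2.000e-04]
```

It is standing on the board. I release, rise clear and check.

```bash
python3 -m handwheel '[[[0,0,0.0004,0,0,0],[0,0,0,0,0,0],[0,0,0,0,0,0],[0,0,0,0,0,0],[0,0,0,0,0,0],[0,0,0.01,0,0,0],[0,0,0.03,0,0,0],[0,0,0.03,0,0,0],[0,0,0.03,0,0,0],[0,0,0.03,0,0,0],[0,0,0.03,0,0,0],[-0.02,0.03,0.01,0,0,0],[-0.02,0.035,0,0,0,0],[-0.01,0.035,0,0,0,0],[0,0.035,0,0,0,0],[0,0.03,0,0,0,0],[0,0,0,0,0,0],[0,0,0,0,0,0]]]' 1; python3 - <<'E'
from h import *
i=camera_info('top');p,d=grab_frame('top');A=cloud('top',i,d,np.ones(d.shape,bool))
m=(np.hypot(A[:,0]-.507,A[:,1]+.215)<.06)&(np.abs(A[:,2]-.132)<.012);rect(A[m],'leg')
p2,_=grab_frame('side');cv2.imwrite('pics/g.png',np.hstack([cv2.resize(p[110:300,230:420],(400,400)),cv2.resize(p2[130:380,130:380],(400,400))]))
E
```

```text
time: 36.08
tool_pos: [0.4566, -0.051, 0.2682]
tool_rot: [0.001, 0.636, 0.771, 0.0]
contact_force: [0.3, -0.2, -0.1]
gripper_width: 1.001
grasp_force: 0.0
leg c [ 0.5025 -0.2172] size mm [49.6 43.2] ang 12.4 n 197
```

View pics/g.png

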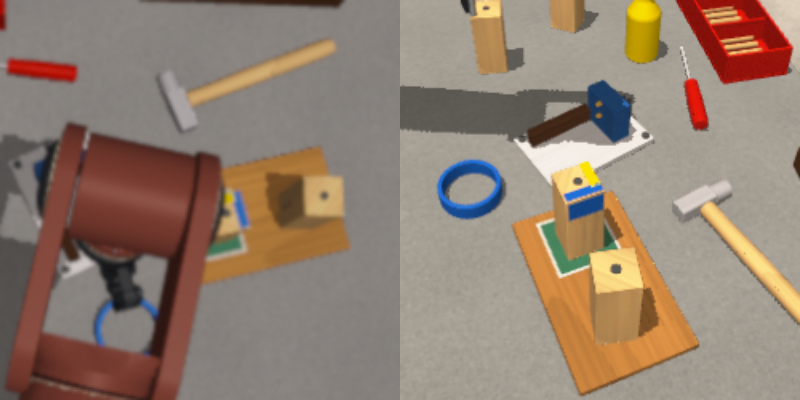

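The side crop shows the leg upright in the green square at (580,225), the pins back out on the jig, and everything else undisturbed. I am handing the job in.

```bash
python3 -c "
from plant import *
print(job_done())"
```

```text
the job is handed in; nothing more can be done
None
```

The leg's blue face and then its yellow face were pushed home on the pins to the stop, each about 1 mm or less off centre by camera. On a first blue push the leg tipped in the grip, so I re-stood and regripped it. It now stands upright within a few mm of the middle of the green square, nothing else looked moved, and the job was handed in at about 36 s.

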